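# Take the denture pot apart for rinsing

## Task

Take the grey denture pot apart for rinsing: press its lid down and, while it is down, turn it anticlockwise to free it, then lift it off and stand it, handle up, on the white tray. Then lift the strainer basket out by its handle with the denture still in it, keep it level, and stand it flat on the floor of the steel bowl without dropping it. Leave everything else on the stool where it is.

Things in the scene. Friction and masses are not known exactly. Their poses are not given: they have to be found in the camera images.
- pot_rim (a point): Grey round denture pot, 95 mm wide, held to the stool by its suction foot. Point: centre of its mouth, at the rim, 53 mm above the stool; z up. Inner width 78 mm. A blue springy seal ring (75 mm inner width) stands up to 9 mm above the rim. Three hooks outside the neck catch the lid: it will neither turn nor lift until pressed down. The lid leaves once raised 15 mm; raise it 50 mm to clear the basket handle.
- lid_grip (a point): Grey domed lid, 102 mm wide, locked on the pot. Point: centre of the light grey grip bar on top (60 long along x, 12 wide, 20 high); lid's flat top 10 mm below it, lid's underside 64 mm below it. z up. To free it: press it down 5 to 7 mm (best 6; spring: 5 N rising to 10 N at 6 mm; hard stop at 7.5), keep it down and turn it anticlockwise seen from above by 0.7 to 1.4 rad (best 1.05), then lift straight up.
- basket: White strainer basket inside the pot, under the lid; round, 70 mm wide, wall 36 mm high, open top, with an arched handle over it. Origin: centre of its underside (it stands 5 mm above the stool in the pot); z up. About 3 mm free all round in the pot. 50 g.
- basket_grip (a point): Centre of the level top bar of the basket's handle: bar 50 mm long along x, 10 mm wide (y), 7 mm high, 77 mm above the basket's underside; it stands 29 mm above the pot's rim once the lid is off. z up.
- denture_mid (a point): Loose pink denture with white teeth, 54 x 36 x 17 mm, 20 g, lying in the basket. Point: its centre, 8 mm above its underside; z up.
- tray_floor (a point): White square tray, 150 x 150 mm, fixed, rim 5 mm wide rising 4 mm above the tray's floor. Point: centre of its floor, 4 mm above the stool; x and y along its sides. The lid goes here. It may be on the left or the right of the pot.
- bowl_floor (a point): Loose stainless steel bowl, 160 mm wide at the rim, 42 mm high, flat floor about 118 mm wide. Point: centre of its inner floor, 3 mm above the stool. The basket goes here. It may be on the left or the right of the pot.
- cup_mid (a point): Bystander: stainless steel cup, 74 mm wide, 80 mm high. Point: its centre.
- pill_dial_mid (a point): Bystander: round pill dispenser with a blue dial lid, 94 mm wide, 37 mm high. Point: its centre, 16 mm up.
- glasses_case_mid (a point): Bystander: brown reading-glasses case with brass snap, 65 x 160 x 42 mm, long along y. Point: its centre.
- brush_mid (a point): Bystander: short white denture brush lying on the stool, 118 x 16 x 24 mm, long along x. Point: on its handle, 9 mm up.
- tablet_box_mid (a point): Bystander: green and white carton of cleaning tablets, 50 x 110 x 62 mm, long along y. Point: its centre.

How it is judged:
On the way, in this order (a step that is already met when the one before it is completed fails the run):
1. the lid is off and stands upright on the tray (x of lid_grip in the frame of tray_floor between -0.022 and 0.022 m and y of lid_grip in the frame of tray_floor between -0.022 and 0.022 m and z of lid_grip in the frame of tray_floor below 0.067 m and angle between lid_grip's own z axis and vertical below 0.08 rad), for 0.2 s.
2. the basket has been lifted level out of the pot (z of basket in the frame of pot_rim above 0.008 m and angle between basket_grip's own z axis and vertical below 0.35 rad).
At the end, for the whole second after the job is handed in: The lid stands handle up and flat on the tray, centre within 22 mm of the tray's middle along each side; the basket stands flat on the bowl's floor (underside within 4 mm, centre within 30 mm of the middle), at rest, with the denture in it; both tilted under 0.08 rad (all of step 1 and horizontal distance between basket_grip and bowl_floor below 0.03 m and z of basket in the frame of bowl_floor below 0.004 m and angle between basket_grip's own z axis and vertical below 0.08 rad and horizontal distance between denture_mid and basket below 0.02 m and z of denture_mid in the frame of basket between 0 and 0.03 m and linear speed of basket below 0.02 m/s); the robot touches nothing.
It fails at once if the lid is forced round past its catches without being pressed down (horizontal distance between lid_grip and pot_rim below 0.006 m and z of lid_grip in the frame of pot_rim between 0.0495 and 0.0555 m and angle between the x axis of lid_grip and the x axis of pot_rim, either way round between 0.16 and 0.45 rad).
It fails at once if the basket is tipped by more than 30 degrees (angle between basket_grip's own z axis and vertical above 0.53 rad).
It fails at once if the denture comes out of the basket (horizontal distance between denture_mid and basket above 0.04 m or z of denture_mid in the frame of basket above 0.045 m).
It fails at once if the basket is let go of out of the pot, more than 25 mm above the bowl's floor (z of basket in the frame of pot_rim above 0.008 m and z of basket in the frame of bowl_floor above 0.025 m and contact force between basket and the fingers below 0.01 N).
It fails at once if the bowl or a bystander is moved more than 40 mm (distance of any of bowl_floor, cup_mid, pill_dial_mid, glasses_case_mid, brush_mid, tablet_box_mid from where it was at the start of the episode above 0.04 m).
It also fails if it takes over 64 s, if anything falls off the work surface, if the arm or the gripper's body presses on something with over 40 N, if the wrist force passes 120 N, or if a joint passes its speed limit or range.

## Robot

A 6-joint arm with a two-finger parallel gripper is mounted at the origin on the work surface. World frame = base frame: x ahead of the robot, y to its left, z up, the work surface at z = 0. Lengths are in m, angles in rad, forces in N, time in s.
With the tool pointing down it reaches from about 0.4 to 0.825 m from the base axis. Payload 7 kg.
Tool frame: the origin (TCP) lies between the finger pads; the fingertips stand 8 mm ahead of it and the grasp point (between the pads) lies 11 mm behind it (arm.finger_overhang is the distance from the TCP to the fingertips, in m); z points along the fingers, y is the line along which they close (so a half turn about z gives the same grasp; the last joint's range is limited). The gripper opens to 88 mm and grips with 3 to 60 N. Pads are 19 mm wide; open, the fingers measure 130 mm over their backs; the gripper's body (78 mm by 193 mm) begins 47 mm behind the grasp point.
Start: joints at [0.288, 0.359, 0.012, 0, -1.224, -0.288], TCP at [0.675, -0, 0.235] pointing down, gripper open.
Joint ranges: [-3.07, 3.07], [-1.43, 2.12], [-1.02, 1.25], [-3.03, 1.67], [-3.05, -0], [-3.03, 3.03]. Speed limits (rad/s): [2.39, 2.39, 3.01, 3.14, 3.14, 3.14].

## Interface

Orientations are given as [roll, pitch, yaw] about the fixed x, y, z axes, in that order (R = Rz(yaw) Ry(pitch) Rx(roll)).
In Python, from station import arm gives the robot as it stands.
- The arm moves only by the tool move_arm, never from a script. Its argument "rows" is text: rows parted by semicolons, each of 7 numbers parted by spaces: the turn, a rotation vector about the tool's x, y, z in degrees, then the shift along the tool's x, y, z in m, then the finger opening in m, from 0 to 0.0876. A call has 1 to 8 rows; each row shifts and turns the commanded pose from where the row before left it, along the tool's axes as they then stand; what a row does not reach is not made up. A row lasts 1/8 s, in which the tool goes at most 62.5 mm and 10.7 degrees, less where a joint would pass 70% of its speed; a pose out of reach is approached as far as the arm can. A call is refused whole if a number of a shift passes 0.0625 or a number of a turn 10.7, either way. A call with a gripper value outside its range is refused whole. The fingers move at their own pace and stop on an object; "squeeze" is the grip in N (left out, the last holds). Time passes only in rows, so rows that do not move let the fingers close. It gives the time, the measured TCP pose, the force, the opening and the grip force at its end, in the units of the state.
- arm.get_state(): the state, without advancing time (a new reading comes with each control period).
- arm.grab_frame(name): name is "scene" or "side" or "wrist"; returns (picture, depth): 400x640x3 uint8, blue, green, red; 400x640 float32, m along the optical axis (not along the pixel's ray), 0 where there is no reading.
- arm.camera_model(name): a dict with "mtx" (3x3 intrinsics, pixels), "camera_from_world" (4x4, takes a point from world to camera coordinates); the wrist camera has in their place "mount" (4x4, takes a point from camera to tool coordinates, whose origin is the TCP and whose axes are the flange's). Camera axes: x right, y down, z forward; pixel columns grow to the right and rows downward; lengths in m; the calibration is good to about 2 mm. A picture is of the moment at which its call begins: read the wrist's pose just before it. camera_model takes no time and is no camera call.
- arm.job_done(): hands the job in; it is judged then, once.
The state is a dict: "t": time; "q": joint angles; "qd": joint speeds; "joint_efforts": joint torques, N m; "eef_pos": TCP position; "ee_rot": TCP orientation; "force": force on the tool from outside, world axes, zero at the start; "moment": the same for the moment, N m; "width": finger opening in m; "gripper_force": force on a finger pad.
Only numpy, scipy, OpenCV 4.12 (cv2) and the standard library are available. Lean on these libraries where they do the work, as an engineer would, in place of code of your own. Each camera call takes 0.05 s, during which the arm holds its last target. There are 200 camera calls.

## Working session

There is one attempt and no reset: what is moved stays moved. The work goes in short steps, Python scripts to look and compute and a tool call to move; the robot and the scene stay as the last step left them, time stands still between calls to the robot, and variables do not carry over. Pictures are saved under pics/ and viewed, at most 12 in all, crops included, and the job is handed in when it is done.

Besides the shell and the picture viewer there is one more tool, called after "Call:" as name(argument=value, ...) on one line, values as JSON. move_arm: Moves the arm, as the interface text tells. Its arguments: {"type":"object","properties":{"rows":{"type":"string"},"squeeze":{"type":"number"}},"required":["rows"]}

```bash
mkdir -p pics; ls
python3 - <<'E'
from station import arm
import cv2,numpy as np
s=arm.get_state();print(s['t'],s['eef_pos'],s['ee_rot'],s['width'])
for n in['scene','side','wrist']:
    p,d=arm.grab_frame(n);cv2.imwrite(f'pics/{n}0.png',p);np.save(f'pics/{n}0.npy',d)
    m=arm.camera_model(n);print(n,{k:np.round(v,3).tolist() for k,v in m.items()})
a=np.vstack([cv2.imread('pics/scene0.png'),cv2.imread('pics/side0.png')])
E
```

```text
pics
0.0 [ 6.74506617e-01 -1.86407026e-05  2.33618933e-01] [ 3.13992889e+00 -1.47999946e-04 -1.57087459e+00] 0.0874448967059376
scene {'mtx': [[463.38, 0.0, 323.638], [0.0, 463.38, 197.028], [0.0, 0.0, 1.0]], 'camera_from_world': [[-0.257, 0.966, -0.016, 0.14], [0.701, 0.175, -0.692, -0.327], [-0.666, -0.189, -0.722, 1.506], [0.0, 0.0, 0.0, 1.0]]}
side {'mtx': [[506.962, 0.0, 320.318], [0.0, 506.962, 192.177], [0.0, 0.0, 1.0]], 'camera_from_world': [[0.975, -0.222, -0.022, -0.53], [-0.156, -0.608, -0.779, 0.165], [0.16, 0.762, -0.627, 1.324], [0.0, 0.0, 0.0, 1.0]]}
wrist {'mtx': [[292.751, 0.0, 316.894], [0.0, 292.751, 193.792], [0.0, 0.0, 1.0]], 'mount': [[-0.001, -0.954, -0.301, 0.081], [1.0, -0.001, 0.0, 0.001], [-0.001, -0.301, 0.954, -0.151], [0.0, 0.0, 0.0, 1.0]]}
```

View pics/scene0.png

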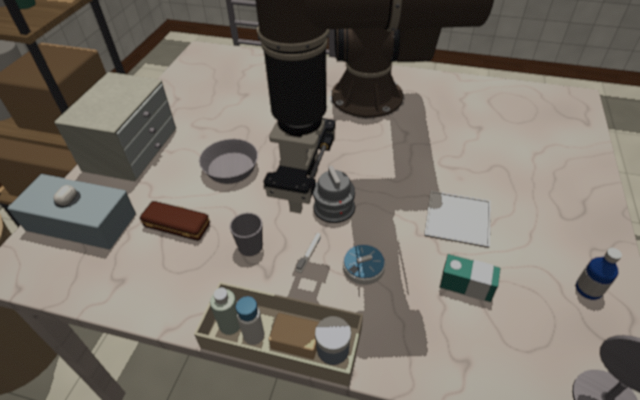

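View pics/wrist0.png

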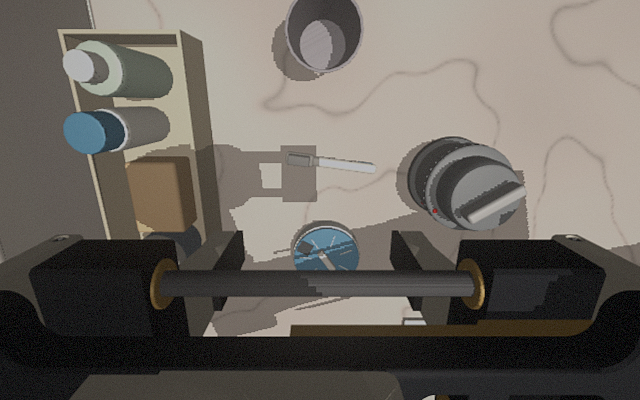

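The scene view shows the pot under the gripper at about (335,195), the bowl at (229,160), the tray at (458,219), the cup at (248,235) and the pill dial at (364,262). The wrist view shows the lid's grip bar from about (468,218) to (522,187).

```bash
cat > h.py <<'E'
import numpy as np,cv2
from scipy.spatial.transform import Rotation as R
def cloud(m,d,pose=None):
    v,u=np.mgrid[:400,:640];K=m['mtx']
    P=np.stack([(u-K[0,2])/K[0,0]*d,(v-K[1,2])/K[1,1]*d,d],-1)
    if 'mount' in m:
        T=np.eye(4);T[:3,:3]=R.from_euler('xyz',pose[1]).as_matrix();T[:3,3]=pose[0];T=T@m['mount']
    else:T=np.linalg.inv(m['camera_from_world'])
    W=P@T[:3,:3].T+T[:3,3];W[d<=0]=np.nan;return W
def snap(arm,n):
    s=arm.get_state();p,d=arm.grab_frame(n);return s,p,cloud(arm.camera_model(n),d,(s['eef_pos'],s['ee_rot']))
def bar(W,zlo,zhi,c,r):
    m=(W[...,2]>zlo)&(W[...,2]<zhi)&(np.hypot(W[...,0]-c[0],W[...,1]-c[1])<r)
    q=W[m][:,:2].astype(np.float32);b=cv2.minAreaRect(q)
    pts=cv2.boxPoints(b);e=[pts[1]-pts[0],pts[2]-pts[1]];e=max(e,key=np.linalg.norm)
    return len(q),b,np.degrees(np.arctan2(e[1],e[0]))%180,np.median(W[m][:,2])
E
python3 - <<'E'
from station import arm
from h import *
s=arm.get_state()
W=cloud(arm.camera_model('wrist'),np.load('pics/wrist0.npy'),(s['eef_pos'],s['ee_rot']))
print('table',np.nanmedian(W[60:90,420:480,2]))
for u,v in[(495,203),(460,170),(440,160),(480,180)]:print(u,v,W[v,u])
c=W[203,495,:2]
print(bar(W,.103,.125,c,.06)); print(bar(W,.088,.100,c,.08))
for n,boxes in[('scene',dict(bowl=(195,265,135,190),tray=(420,495,188,250),dial=(340,390,240,285)))]:
    S=cloud(arm.camera_model(n),np.load(f'pics/{n}0.npy'));p=cv2.imread('pics/scene0.png')
    print('table',np.nanmedian(S[290:330,400:430,2]),'bars',bar(S,.103,.125,c,.06))
    x0,x1,y0,y1=boxes['bowl'];B=S[y0:y1,x0:x1];k=(B[...,2]>.03)&(B[...,2]<.055)
    print('bowl rim',cv2.minEnclosingCircle(B[k][:,:2].astype(np.float32)),np.nanmax(B[...,2]))
    k=(B[...,2]<.014);print('floor',np.nanmedian(B[18:32,24:45,2]))
    x0,x1,y0,y1=boxes['tray'];T=S[y0:y1,x0:x1]
    g=cv2.cvtColor(p,cv2.COLOR_BGR2HSV)[y0:y1,x0:x1];print('tray hsv',g[30,38],'table',g[3,3])
    k=(g[...,1]<18).astype(np.uint8);n_,l,st,_=cv2.connectedComponentsWithStats(k);i=1+np.argmax(st[1:,4]);print(st[i])
    q=T[l==i];print('tray',cv2.minAreaRect(q[np.isfinite(q[:,0])][:,:2].astype(np.float32)),np.nanmedian(q[:,2]))
E
```

```text
table 0.0012130071278825538
495 203 [0.50050192 0.0135451  0.11705265]
460 170 [ 0.52587306 -0.01314322  0.0903005 ]
440 160 [ 0.53586742 -0.01819877  0.06236288]
480 180 [ 0.5078015  -0.00445118  0.09780132]
(1146, ((0.4992683529853821, 0.015125792473554611), (0.05963413417339325, 0.013279772363603115), 31.904247283935547), np.float32(31.904232), np.float64(0.11647735673360904))
(3069, ((0.5007944107055664, 0.014345202594995499), (0.07544025033712387, 0.07594159990549088), 13.783757209777832), np.float32(103.78376), np.float64(0.09738032375228456))
table 0.0010775655062058576 bars (129, ((0.5028761625289917, 0.014608030207455158), (0.06012279540300369, 0.011397130787372589), 33.81144714355469), np.float32(33.81145), np.float64(0.11608131818612333))
bowl rim ((0.4285181164741516, -0.29456818103790283), 0.08237458765506744) 0.33665906380156396
floor 0.003931479460696274
tray hsv [ 30   1 176] table [ 12  38 115]
[   5    4   66   55 2755]
tray ((0.45954954624176025, 0.3199619650840759), (0.16526472568511963, 0.1528511941432953), 0.5915361642837524) 0.005497954207863753
```

View pics/side0.png

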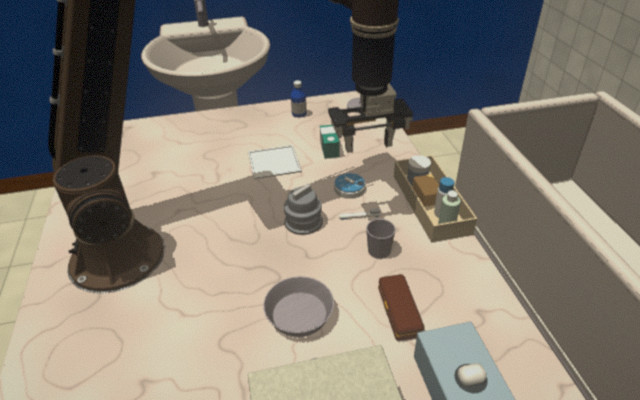

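The side view shows the pot at (303,208), the bowl at (299,306), and the tray at (274,161). I'll move over the lid bar and line up with it.

Call:
move_arm(rows="0 0 0 -0.0037 0.0435 0 0.05; 0 0 0 -0.0037 0.0435 0 0.05; 0 0 0 -0.0037 0.0435 0 0.05; 0 0 0 -0.0037 0.0435 0 0.05; 0 0 9.6 0 0 0 0.05; 0 0 9.6 0 0 0 0.05; 0 0 9.6 0 0 0 0.05; 0 0 9.6 0 0 0 0.05")

```text
t: 1.15
eef_pos: [0.5008, 0.0148, 0.2345]
ee_rot: [3.141, -0.0, -2.246]
force: [-0.3, 0.1, -0.9]
width: 0.0499
gripper_force: 0.0
```

Call:
move_arm(rows="0 0 9.6 0 0 0 0.05; 0 0 9.6 0 0 0 0.05; 0 0 0 0 0 0 0.05; 0 0 0 0 0 0 0.05")

```text
t: 1.65
eef_pos: [0.5009, 0.0148, 0.2345]
ee_rot: [3.142, -0.0, -2.572]
force: [0.4, -0.1, -0.7]
width: 0.0498
gripper_force: 0.0
```

Run:
```python
from station import arm
from h import *
s,p,W=snap(arm,'wrist');cv2.imwrite('pics/w1.png',p)
print(s['t'],s['eef_pos'],np.degrees(s['ee_rot']),s['q'],s['force'])
c=(.5005,.0147)
b=bar(W,.103,.130,c,.06);print(b); print(bar(W,.088,.100,c,.08))
Rm=R.from_euler('xyz',s['ee_rot']).as_matrix()
print('bar in tool',Rm.T@(np.r_[b[1][0],.116]-s['eef_pos']),'tool y dir',np.degrees(np.arctan2(Rm[1,1],Rm[0,1])))
```

```text
1.65 [0.50089572 0.01475022 0.23446603] [ 1.79996767e+02 -1.09630179e-02 -1.47389659e+02] [ 4.22186066e-01  7.01466642e-02 -3.62576573e-01 -3.06092367e-05
 -1.13827063e+00 -1.42381175e+00] [ 0.37498412 -0.11682441 -0.71016617]
(753, ((0.4971579611301422, 0.014431831426918507), (0.058685172349214554, 0.011668999679386616), 32.70309066772461), np.float32(32.703068), np.float64(0.11712551166534824))
(3559, ((0.497769296169281, 0.014533698558807373), (0.07770407199859619, 0.07773641496896744), 34.8881950378418), np.float32(124.88819), np.float64(0.09724116006767686))
bar in tool [0.00329744 0.00173948 0.11846676] tool y dir 122.61034010845094
```

View pics/w1.png

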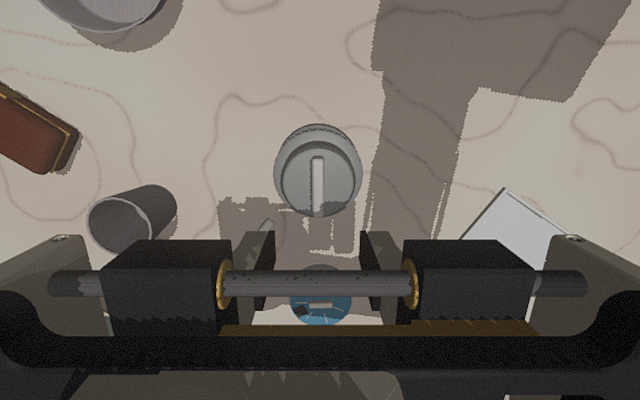

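The wrist view shows the bar upright at (317,185), centred between the fingers and parallel to them. I'll descend around it.

Call:
move_arm(rows="0 0 0 0.001 0.0005 0.03 0.04; 0 0 0 0 0 0.03 0.04; 0 0 0 0 0 0.03 0.04; 0 0 0 0 0 0.02 0.04; 0 0 0 0 0 0.01 0.04; 0 0 0 0 0 0.004 0.04; 0 0 0 0 0 0 0.04; 0 0 0 0 0 0 0.04")

```text
t: 2.7
eef_pos: [0.5003, 0.0148, 0.1113]
ee_rot: [-3.141, 0.001, -2.576]
force: [0.5, -0.3, 0.3]
width: 0.04
gripper_force: 0.0
```

Run:
```python
from station import arm
from h import *
for n in ['scene','side']:
    s,p,W=snap(arm,n)
    print(s['eef_pos'],s['force'])
    u,v=(335,195) if n=='scene' else (303,200)
    cv2.imwrite(f'pics/{n}2.png',cv2.resize(p[v-70:v+50,u-70:u+70],None,fx=4,fy=4))
    c=(.5005,.0147)
    print(n,bar(W,.11,.1185,c,.04)[:3])
    m=(W[...,2]>.094)&(W[...,2]<.100)&(np.hypot(W[...,0]-c[0],W[...,1]-c[1])<.06)
    print('top',cv2.minEnclosingCircle(W[m][:,:2].astype(np.float32)))
    m=(W[...,2]>.08)&(W[...,2]<.125)&(np.hypot(W[...,0]-c[0],W[...,1]-c[1])<.06)
a=np.hstack([cv2.imread(f'pics/{n}2.png')[:, :] for n in('scene','side')]);cv2.imwrite('pics/c2.png',cv2.resize(a,(800,343)))
```

```text
[0.50033401 0.01481031 0.11129578] [ 0.45118377 -0.33585889  0.34261346]
scene (127, ((0.5080276727676392, 0.01338321715593338), (0.05463698133826256, 0.06033281609416008), 63.60130310058594), np.float32(153.60129))
top ((0.501937747001648, 0.01385236531496048), 0.03851085901260376)
[0.50030573 0.01483619 0.11124929] [-0.21108247 -0.61714699 -0.54809042]
side (93, ((0.4899806082248688, 0.006217949092388153), (0.040051817893981934, 0.07456991076469421), 29.384531021118164), np.float32(119.38452))
top ((0.49876222014427185, 0.00936271995306015), 0.035952579230070114)
```

View pics/c2.png

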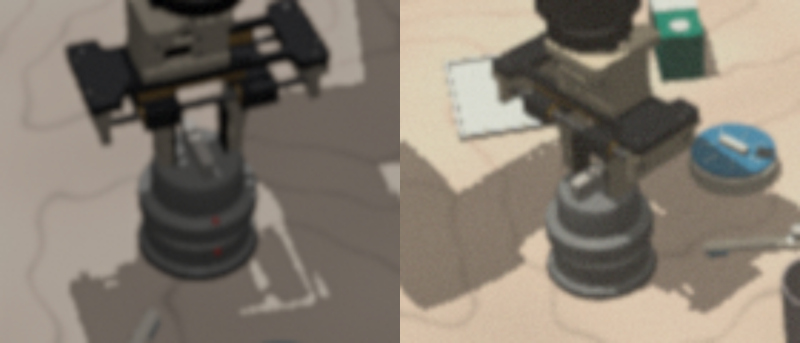

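The fingers straddle the bar in both crops. One more check of the bar centre along its length, from the first side picture.

Run:
```python
from station import arm
from h import *
S=cloud(arm.camera_model('side'),np.load('pics/side0.npy'));c=(.5,.0147)
print(bar(S,.106,.125,c,.06)); 
m=(S[...,2]>.094)&(S[...,2]<.100)&(np.hypot(S[...,0]-c[0],S[...,1]-c[1])<.06)
print(cv2.minEnclosingCircle(S[m][:,:2].astype(np.float32)))
```

```text
(93, ((0.49756354093551636, 0.01076293271034956), (0.058469805866479874, 0.0157574862241745), 31.793806076049805), np.float32(31.793821), np.float64(0.1126642222508295))
((0.4969862997531891, 0.008184414356946945), 0.03727976605296135)
```

Call:
move_arm(rows="0 0 0 0 0 0.0035 0.03; 0 0 0 0 0 0 0.02; 0 0 0 0 0 0 0.008; 0 0 0 0 0 0 0.004; 0 0 0 0 0 0 0.004; 0 0 0 0 0 0 0.004", squeeze=10)

```text
t: 3.55
eef_pos: [0.4999, 0.0147, 0.1071]
ee_rot: [3.142, 0.0, -2.576]
force: [0.0, 0.8, -0.1]
width: 0.0118
gripper_force: 10.0
```

Call:
move_arm(rows="0 0 0 0 0 0 0.004; 0 0 0 0 0 0 0.004; 0 0 0 0 0 0.002 0.004; 0 0 0 0 0 0.002 0.004; 0 0 0 0 0 0.002 0.004; 0 0 0 0 0 0 0.004; 0 0 0 0 0 0 0.004", squeeze=45)

```text
t: 4.42
eef_pos: [0.5001, 0.0147, 0.1015]
ee_rot: [-3.141, 0.0, -2.576]
force: [-2.9, 1.2, 8.2]
width: 0.012
gripper_force: 45.0
```

Call:
move_arm(rows="0 0 0 0 0 0.0007 0.004; 0 0 0 0 0 0 0.004; 0 0 0 0 0 0 0.004")

```text
t: 4.8
eef_pos: [0.5, 0.0147, 0.1009]
ee_rot: [-3.141, 0.0, -2.576]
force: [-3.6, 0.6, 8.1]
width: 0.0116
gripper_force: 45.0
```

Run:
```python
from station import arm
from h import *
F=[]
for n in['wrist','side','scene']*2:
    s,p,W=snap(arm,n);F.append(s['force']);c=(.5,.0147)
    m=(W[...,2]>.06)&(W[...,2]<.099)&(np.hypot(W[...,0]-c[0],W[...,1]-c[1])<.036)
    z=W[m][:,2];h,e=np.histogram(z,40,(.08,.1));print(n,e[h.argmax()],h.max())
print(s['eef_pos'],np.mean(F,0))
```

```text
wrist 0.091 1028
side 0.08700000000000001 24
scene 0.0915 38
wrist 0.0915 1025
side 0.0855 18
scene 0.091 32
[0.50008462 0.01467028 0.10095349] [-2.80914836  0.7757455   8.58536199]
```

Call:
move_arm(rows="0 0 -5 0 0 0 0.004; 0 0 -5 0 0 0 0.004; 0 0 -5 0 0 0 0.004; 0 0 0 0 0 0 0.004")

```text
t: 5.6
eef_pos: [0.4999, 0.0149, 0.1008]
ee_rot: [3.142, 0.001, -2.314]
force: [-4.1, 1.9, 8.7]
width: 0.0113
gripper_force: 45.0
```

Call:
move_arm(rows="0 0 -7.5 0 0 0 0.004; 0 0 -7.5 0 0 0 0.004; 0 0 -7.5 0 0 0 0.004; 0 0 -7.5 0 0 0 0.004; 0 0 -7.5 0 0 0 0.004; 0 0 -7.5 0 0 0 0.004; 0 0 0 0 0 0 0.004; 0 0 0 0 0 0 0.004")

```text
t: 6.6
eef_pos: [0.5003, 0.0148, 0.101]
ee_rot: [-3.14, 0.0, -1.528]
force: [-2.7, 1.2, 7.8]
width: 0.0116
gripper_force: 45.0
```

Run:
```python
from station import arm
from h import *
s,p,W=snap(arm,'wrist');c=(.5,.0147)
print(s['eef_pos'],np.degrees(s['ee_rot']),s['moment'],bar(W,.1,.1145,c,.04))
cv2.imwrite('pics/w3.png',p)
```

```text
[0.50034274 0.01475484 0.101033  ] [-1.79935981e+02  2.67040173e-03 -8.75727756e+01] [0.27158174 1.02151665 0.12617769] (2288, ((0.49916964769363403, 0.014445880427956581), (0.044819023460149765, 0.04998176917433739), 44.23905944824219), np.float32(134.23901), np.float64(0.11096402478518261))
```

View pics/w3.png

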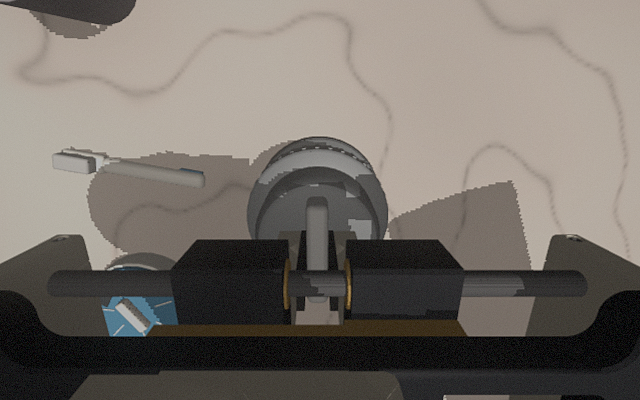

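The bar, at (317,225), stays between the fingers and upright in the tool's view, so the lid turned with the tool by 60°. Now I'll lift straight up.

Call:
move_arm(rows="0 0 0 0 0 -0.005 0.004; 0 0 0 0 0 -0.01 0.004; 0 0 0 0 0 -0.015 0.004; 0 0 0 0 0 -0.02 0.004; 0 0 0 0 0 -0.02 0.004; 0 0 0 0 0 -0.02 0.004; 0 0 0 0 0 -0.02 0.004; 0 0 0 0 0 0 0.004")

```text
t: 7.65
eef_pos: [0.5007, 0.0149, 0.2122]
ee_rot: [-3.138, 0.001, -1.529]
force: [0.4, 0.4, -1.4]
width: 0.012
gripper_force: 45.0
```

Run:
```python
from station import arm
from h import *
s,p,W=snap(arm,'scene');print(s['eef_pos'],s['force'],s['width'])
_,q,Ws=snap(arm,'side')
for n,P,V,o in(('scene',p,W,(458,219)),('side',q,Ws,(274,161))):
    u,v=o;k=P[v-40:v+40,u-45:u+45];g=cv2.cvtColor(k,cv2.COLOR_BGR2HSV)
    m=((g[...,1]<18)&(g[...,2]>110)).astype(np.uint8);_,l,st,_=cv2.connectedComponentsWithStats(m);i=1+np.argmax(st[1:,4])
    w=V[v-40:v+40,u-45:u+45][l==i];w=w[(w[:,2]<.02)];print(n,st[i],cv2.minAreaRect(w[:,:2].astype(np.float32)),np.median(w[:,2]),w.mean(0))
a=np.hstack([p[90:270,250:510],q[90:270,200:460]]);cv2.imwrite('pics/c4.png',cv2.resize(a,(800,277)))
```

```text
[0.50067247 0.01488439 0.212205  ] [ 0.42940508  0.40021406 -1.37774601] 0.012023287353176117
scene [  12   11   66   57 2888] ((0.4603261947631836, 0.32037460803985596), (0.16453833878040314, 0.15290801227092743), 0.3099239766597748) 0.0053765610772620875 [0.46371403 0.32095964 0.00554621]
side [ 20  25  45  32 920] ((0.4549711048603058, 0.3152199983596802), (0.15031404793262482, 0.13297244906425476), 89.70576477050781) 0.0006869290991463051 [0.44825145 0.31909784 0.00078498]
```

View pics/c4.png

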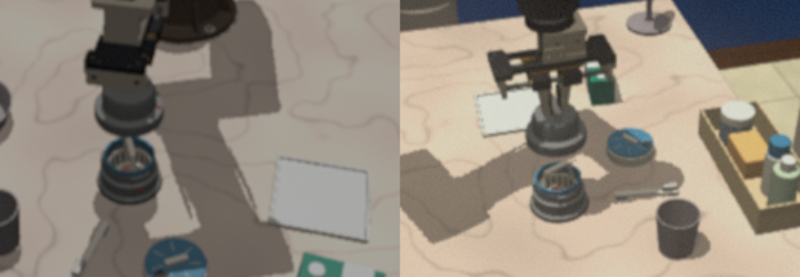

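The lid is clear of the pot, and the basket handle is visible in the scene crop at (130,150). Carrying the lid over to the tray.

Call:
move_arm(rows="0 0 0 -0.0305 0.0027 0 0.004; 0 0 0 -0.0458 0.004 0 0.004; 0 0 0 -0.0458 0.004 0 0.004; 0 0 0 -0.0458 0.004 0 0.004; 0 0 0 -0.0458 0.004 0 0.004; 0 0 0 -0.0458 0.004 0 0.004; 0 0 0 -0.0305 0.0027 0 0.004; 0 0 0 -0.0153 0.0014 0 0.004")

```text
t: 8.75
eef_pos: [0.4596, 0.3196, 0.209]
ee_rot: [3.14, -0.002, -1.528]
force: [0.5, -0.4, -1.2]
width: 0.0116
gripper_force: 45.0
```

Call:
move_arm(rows="0 0 0 0 0 0 0.004; 0 0 0 0 0 0.03 0.004; 0 0 0 0 0 0.03 0.004; 0 0 0 0 0 0 0.004")

```text
t: 9.25
eef_pos: [0.4593, 0.3161, 0.1482]
ee_rot: [3.138, -0.004, -1.53]
force: [0.5, -0.9, -1.2]
width: 0.0119
gripper_force: 45.0
```

Run:
```python
from station import arm
from h import *
s,p,W=snap(arm,'scene');print(s['t'],s['eef_pos'],s['ee_rot'],s['force'],s['width'])
u,v=458,219
_,q,Wq=snap(arm,'wrist');a=np.hstack([cv2.resize(p[130:270,380:540],None,fx=2.5,fy=2.5),q[:350,120:520]]);cv2.imwrite('pics/c5.png',a)
```

```text
9.25 [0.45926384 0.31612853 0.14822107] [ 3.13797202 -0.00384261 -1.53024266] [ 0.486215   -0.8506582  -1.20607993] 0.01189506291278561
```

View pics/c5.png

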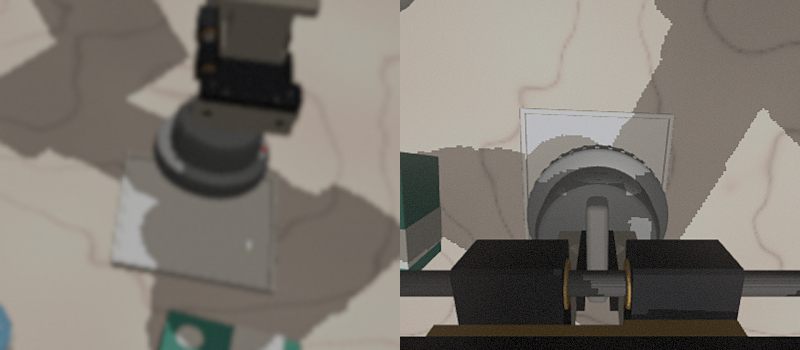

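The wrist view shows the lid at (597,215), centred across the tray, which spans u from 520 to 673. Lowering.

Call:
move_arm(rows="0 0 0 -0.003 0 0.02 0.004; 0 0 0 0 0 0.02 0.004; 0 0 0 0 0 0.02 0.004; 0 0 0 0 0 0.008 0.004; 0 0 0 0 0 0.003 0.004; 0 0 0 0 0 0.002 0.004; 0 0 0 0 0 0 0.004; 0 0 0 0 0 0 0.004")

```text
t: 10.35
eef_pos: [0.4603, 0.3218, 0.0778]
ee_rot: [-3.141, 0.001, -1.529]
force: [-0.7, -0.5, -2.1]
width: 0.0116
gripper_force: 45.0
```

Call:
move_arm(rows="0 0 0 0 0 0.002 0.004; 0 0 0 0 0 0.002 0.004; 0 0 0 0 0 0 0.004")

```text
t: 10.72
eef_pos: [0.4601, 0.3215, 0.0731]
ee_rot: [3.141, -0.0, -1.529]
force: [0.5, 0.2, -0.7]
width: 0.0118
gripper_force: 45.0
```

Call:
move_arm(rows="0 0 0 0 0 0.0015 0.004; 0 0 0 0 0 0.0015 0.004; 0 0 0 0 0 0.001 0.004; 0 0 0 0 0 0 0.004")

```text
t: 11.22
eef_pos: [0.4601, 0.3215, 0.0692]
ee_rot: [3.141, -0.0, -1.529]
force: [-0.6, 0.5, -1.4]
width: 0.012
gripper_force: 45.0
```

Call:
move_arm(rows="0 0 0 0 0 0.001 0.004; 0 0 0 0 0 0 0.004; 0 0 0 0 0 0 0.004")

```text
t: 11.6
eef_pos: [0.4602, 0.3216, 0.0686]
ee_rot: [-3.141, 0.0, -1.529]
force: [-1.6, -0.5, 1.7]
width: 0.0116
gripper_force: 45.0
```

Contact with the tray. Releasing and backing off.

Call:
move_arm(rows="0 0 0 0 0 0 0.016; 0 0 0 0 0 0 0.03; 0 0 0 0 0 0 0.04; 0 0 0 0 0 -0.005 0.04; 0 0 0 0 0 -0.03 0.04; 0 0 0 0 0 -0.03 0.04; 0 0 0 0 0 -0.03 0.04; 0 0 0 0 0 -0.03 0.04", squeeze=15)

```text
t: 12.6
eef_pos: [0.4601, 0.3215, 0.1948]
ee_rot: [-3.141, 0.0, -1.529]
force: [0.9, 0.8, -0.6]
width: 0.04
gripper_force: 0.0
```

Call:
move_arm(rows="0 0 0 0 0 0 0.04; 0 0 0 0 0 0 0.04")

```text
t: 12.85
eef_pos: [0.4599, 0.3214, 0.1932]
ee_rot: [3.141, 0.0, -1.529]
force: [0.0, 0.5, -0.6]
width: 0.0397
gripper_force: 0.0
```

Run:
```python
from station import arm
from h import *
s,p,W=snap(arm,'wrist');print(s['t'],s['eef_pos'],s['ee_rot'],s['force'])
print('lid bar',bar(W,.07,.085,(.46,.32),.05)); m=(W[...,2]>.055)&(W[...,2]<.063);q=W[m];q=q[np.hypot(q[:,0]-.46,q[:,1]-.32)<.06]
A=np.c_[q[:,:2],np.ones(len(q))];print('plane',np.linalg.lstsq(A,q[:,2],rcond=None)[0])
g=cv2.cvtColor(p,cv2.COLOR_BGR2HSV);m=(abs(W[...,2]-.006)<.006)&(g[...,1]<18)&(np.hypot(W[...,0]-.46,W[...,1]-.32)<.12)
t=W[m];print('tray ext',np.percentile(t[:,:2],[.5,99.5],axis=0))
_,p,S=snap(arm,'scene')
print('lid bar',bar(S,.07,.085,(.46,.32),.05))
c=(.5005,.0147);print('handle',bar(S,.075,.1,c,.045))
m=(S[...,2]>.05)&(S[...,2]<.068)&(np.hypot(S[...,0]-c[0],S[...,1]-c[1])<.07);print(cv2.minEnclosingCircle(S[m][:,:2].astype(np.float32)))
_,p,S=snap(arm,'side');print('handle',bar(S,.07,.1,c,.045))
```

```text
12.85 [0.45990742 0.32138054 0.19320583] [ 3.14131934e+00  1.58342767e-04 -1.52908378e+00] [ 0.02831237  0.49534248 -0.58114396]
lid bar (761, ((0.45970773696899414, 0.32144713401794434), (0.011542797088623047, 0.05971337482333183), 2.6319706439971924), np.float32(92.63196), np.float64(0.07862891102157987))
plane [-0.0030746   0.00791147  0.05767467]
tray ext [[0.3943722  0.2454726 ]
 [0.53562494 0.38534013]]
lid bar (156, ((0.46374866366386414, 0.3197094202041626), (0.015777191147208214, 0.057283200323581696), 5.808824062347412), np.float32(95.808846), np.float64(0.07756186640045781))
handle (78, ((0.5023512244224548, 0.015571733936667442), (0.05389221012592316, 0.010240139439702034), 24.134660720825195), np.float32(24.134655), np.float64(0.08541129529129315))
((0.5054509043693542, 0.012646869756281376), 0.04678865149617195)
handle (77, ((0.4977497160434723, 0.011109618470072746), (0.05622616410255432, 0.012683629058301449), 24.350797653198242), np.float32(24.350811), np.float64(0.08056113486334615))
```

The lid stands flat on the tray within about 5 mm of its middle. Now back to the pot, to line up with the basket handle.

Call:
move_arm(rows="0 0 0 0.0308 -0.0027 0 0.04; 0 0 0 0.0463 -0.0041 0 0.04; 0 0 0 0.0463 -0.0041 0 0.04; 0 0 0 0.0463 -0.0041 0 0.04; 0 0 0 0.0463 -0.0041 0 0.04; 0 0 0 0.0463 -0.0041 0 0.04; 0 0 0 0.0308 -0.0027 0 0.04; 0 0 0 0.0153 -0.0014 0 0.04")

```text
t: 14.0
eef_pos: [0.5001, 0.0131, 0.1928]
ee_rot: [3.14, -0.0, -1.531]
force: [0.1, 0.4, -0.8]
width: 0.0403
gripper_force: 0.0
```

Call:
move_arm(rows="0 0 9.8 0 0 0 0.04; 0 0 9.8 0 0 0 0.04; 0 0 9.8 0 0 0 0.04; 0 0 9.8 0 0 0 0.04; 0 0 9.8 0 0 0 0.04; 0 0 9.8 0 0 0 0.04; 0 0 9.6 0 0 0 0.04; 0 0 0 0 0 0 0.04")

```text
t: 15.0
eef_pos: [0.5003, 0.0149, 0.1929]
ee_rot: [3.142, -0.001, -2.721]
force: [0.6, 0.3, -0.4]
width: 0.0402
gripper_force: 0.0
```

Run:
```python
from station import arm
from h import *
s,p,W=snap(arm,'wrist');print(s['t'],s['eef_pos'],np.degrees(s['ee_rot']),s['force'],s['q'])
c=(.5,.0147);b=bar(W,.076,.095,c,.045);print(b)
Rm=R.from_euler('xyz',s['ee_rot']).as_matrix()
print('bar in tool',Rm.T@(np.r_[b[1][0],.0855]-s['eef_pos']),'tool y dir',np.degrees(np.arctan2(Rm[1,1],Rm[0,1])))
cv2.imwrite('pics/w6.png',p)
```

```text
15.0 [0.50027425 0.01494766 0.19294569] [ 1.79994816e+02 -4.23917698e-02 -1.55911127e+02] [ 0.64278039  0.33994713 -0.38115412] [ 4.23074555e-01  1.04010561e-01 -4.25437671e-01 -1.07047014e-04
 -1.04208773e+00 -1.57338673e+00]
(594, ((0.49645692110061646, 0.015047965571284294), (0.05389590188860893, 0.00932329148054123), 24.174823760986328), np.float32(24.174824), np.float64(0.08621640325773994))
bar in tool [0.00336445 0.00163991 0.10744835] tool y dir 114.08886955246123
```

View pics/w6.png

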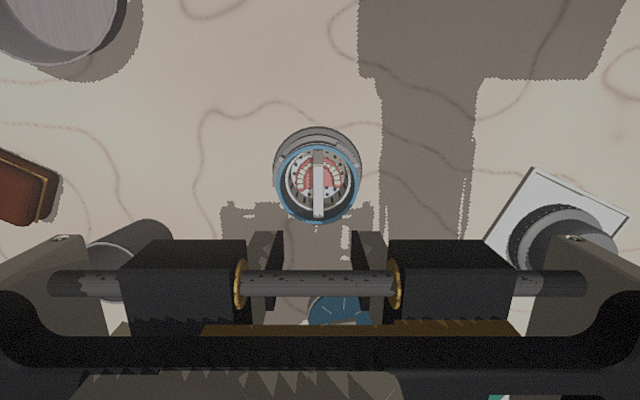

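The handle bar, at (319,185), is parallel to the fingers, with the denture in the basket at (318,175). Descending to grip it.

Call:
move_arm(rows="0 0 0 0.001 0.0007 0.03 0.03; 0 0 0 0 0 0.03 0.03; 0 0 0 0 0 0.025 0.03; 0 0 0 0 0 0.015 0.03; 0 0 0 0 0 0.01 0.03; 0 0 0 0 0 0.005 0.03; 0 0 0 0 0 0 0.03; 0 0 0 0 0 0 0.03")

```text
t: 16.05
eef_pos: [0.4996, 0.015, 0.079]
ee_rot: [-3.141, 0.001, -2.722]
force: [0.1, -0.3, -0.5]
width: 0.0301
gripper_force: 0.0
```

Call:
move_arm(rows="0 0 0 0 0 0 0.018; 0 0 0 0 0 0 0.012; 0 0 0 0 0 0 0.008; 0 0 0 0 0 0 0.004; 0 0 0 0 0 0 0.004", squeeze=12)

```text
t: 16.68
eef_pos: [0.4992, 0.0149, 0.0784]
ee_rot: [3.142, 0.0, -2.723]
force: [-0.1, 1.1, 1.9]
width: 0.0097
gripper_force: 12.0
```

Call:
move_arm(rows="0 0 0 0 0 0 0.004; 0 0 0 0 0 -0.004 0.004; 0 0 0 0 0 -0.008 0.004; 0 0 0 0 0 -0.01 0.004; 0 0 0 0 0 -0.01 0.004; 0 0 0 0 0 -0.01 0.004; 0 0 0 0 0 -0.01 0.004; 0 0 0 0 0 -0.01 0.004", squeeze=20)

```text
t: 17.68
eef_pos: [0.4992, 0.0148, 0.1411]
ee_rot: [3.142, 0.0, -2.723]
force: [-0.1, -0.4, -0.3]
width: 0.0096
gripper_force: 20.0
```

Call:
move_arm(rows="0 0 0 0 0 -0.012 0.004; 0 0 0 0 0 -0.012 0.004; 0 0 0 0 0 -0.012 0.004; 0 0 0 0 0 -0.012 0.004; 0 0 0 0 0 0 0.004; 0 0 0 0 0 0 0.004")

```text
t: 18.42
eef_pos: [0.4989, 0.0148, 0.1881]
ee_rot: [3.141, -0.0, -2.723]
force: [-0.2, 0.4, -0.7]
width: 0.0099
gripper_force: 20.0
```

Run:
```python
from station import arm
from h import *
s,p,S=snap(arm,'side');print(s['t'],s['eef_pos'],np.degrees(s['ee_rot']),s['force'],s['width'])
k=S[265:350,250:345];z=k[...,2];m=(z>.034)&(z<.05);print('side rim',cv2.minEnclosingCircle(k[m][:,:2].astype(np.float32)))
_,q,W=snap(arm,'wrist')
_,p2,S=snap(arm,'scene');k=S[130:195,190:270];z=k[...,2];m=(z>.034)&(z<.05)&(k[...,0]>.33);print('scene rim',cv2.minEnclosingCircle(k[m][:,:2].astype(np.float32)))
cv2.imwrite('pics/c7.png',np.hstack([cv2.resize(p[100:350,200:450],(400,400)),q[:,120:520]]))
```

```text
18.425 [0.49891932 0.01480378 0.18807762] [ 1.79988344e+02 -2.13296600e-02 -1.56004971e+02] [-0.22847634  0.41821619 -0.6794195 ] 0.009855156042513845
side rim ((0.4248124063014984, -0.29771649837493896), 0.08165185898542404)
scene rim ((0.42920437455177307, -0.29384738206863403), 0.0834149718284607)
```

View pics/c7.png

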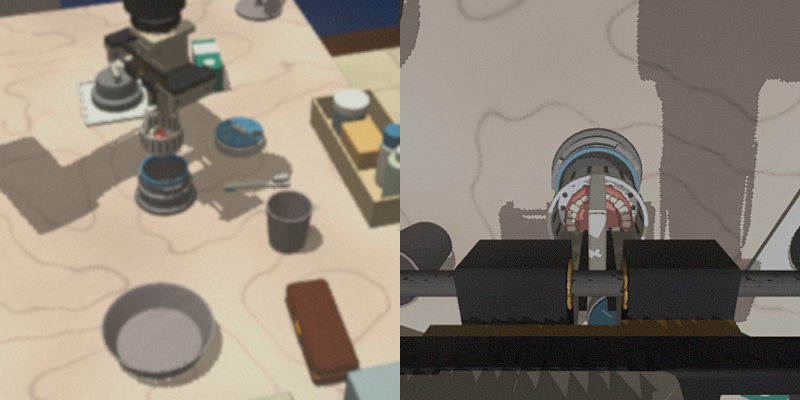

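The basket hangs level with the denture inside; the bowl is at (160,330) in the side crop. Carrying it over.

Call:
move_arm(rows="0 0 0 0.0096 -0.0127 0 0.004; 0 0 0 0.0173 -0.0229 0 0.004; 0 0 0 0.023 -0.0305 0 0.004; 0 0 0 0.0269 -0.0356 0 0.004; 0 0 0 0.0269 -0.0356 0 0.004; 0 0 0 0.0269 -0.0356 0 0.004; 0 0 0 0.023 -0.0305 0 0.004; 0 0 0 0.0173 -0.0229 0 0.004")

```text
t: 19.58
eef_pos: [0.4338, -0.2634, 0.1881]
ee_rot: [3.141, -0.001, -2.724]
force: [-0.2, 0.3, -0.6]
width: 0.0093
gripper_force: 20.0
```

Call:
move_arm(rows="0 0 0 0.0115 -0.0153 0 0.004; 0 0 0 0.0096 -0.0127 0 0.004; 0 0 0 0 0 0 0.004; 0 0 0 0 0 0 0.004; 0 0 0 0 0 0.02 0.004; 0 0 0 0 0 0.02 0.004; 0 0 0 0 0 0 0.004; 0 0 0 0 0 0 0.004")

```text
t: 20.58
eef_pos: [0.4278, -0.2954, 0.1491]
ee_rot: [-3.141, 0.0, -2.722]
force: [-0.6, 0.6, -0.2]
width: 0.0096
gripper_force: 20.0
```

Run:
```python
from station import arm
from h import *
s,p,S=snap(arm,'side');print(s['t'],s['eef_pos'],np.degrees(s['ee_rot']),s['force'],s['width'])
_,q,W=snap(arm,'wrist')
m=(W[...,2]>.036)&(W[...,2]<.05)&(np.hypot(W[...,0]-.427,W[...,1]+.296)<.1);m[235:]=0;k=W[m][:,:2]
A=np.c_[2*k,np.ones(len(k))];x=np.linalg.lstsq(A,(k**2).sum(1),rcond=None)[0];print('wrist rim',x[:2],np.sqrt(x[2]+x[0]**2+x[1]**2),len(k))
cv2.imwrite('pics/c8.png',np.hstack([cv2.resize(p[170:370,200:400],(400,400)),q[:,120:520]]))
```

```text
20.575 [ 0.42779372 -0.29543862  0.14913958] [-1.79958749e+02  2.32834516e-02 -1.55943922e+02] [-0.58712357  0.59536003 -0.24064346] 0.00957061323974391
wrist rim [ 0.42551266 -0.29532701] 0.0760205851375713 2838
```

View pics/c8.png

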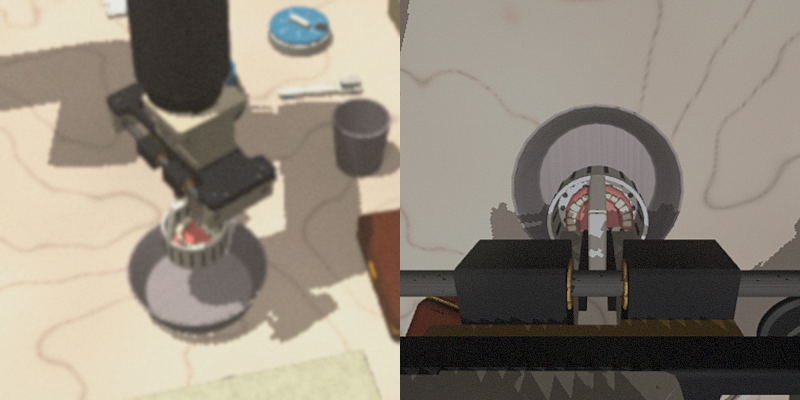

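The basket is centred over the bowl: rim circle about u 513–683 in the wrist view, basket at u≈597. Lowering it gently.

Call:
move_arm(rows="0 0 0 0 0 0.01 0.004; 0 0 0 0 0 0.015 0.004; 0 0 0 0 0 0.015 0.004; 0 0 0 0 0 0.012 0.004; 0 0 0 0 0 0.008 0.004; 0 0 0 0 0 0.006 0.004; 0 0 0 0 0 0.003 0.004; 0 0 0 0 0 0 0.004")

```text
t: 21.68
eef_pos: [0.4273, -0.2956, 0.0794]
ee_rot: [-3.142, 0.0, -2.723]
force: [-0.7, -0.6, -0.7]
width: 0.0098
gripper_force: 20.0
```

Call:
move_arm(rows="0 0 0 0 0 0.001 0.004; 0 0 0 0 0 0.001 0.004; 0 0 0 0 0 0 0.004; 0 0 0 0 0 0 0.004")

```text
t: 22.18
eef_pos: [0.4272, -0.2956, 0.0774]
ee_rot: [-3.142, 0.0, -2.723]
force: [0.1, -0.6, -0.6]
width: 0.01
gripper_force: 20.0
```

Call:
move_arm(rows="0 0 0 0 0 0.0006 0.004; 0 0 0 0 0 0.0006 0.004; 0 0 0 0 0 0 0.004; 0 0 0 0 0 0 0.004")

```text
t: 22.68
eef_pos: [0.4273, -0.2956, 0.0764]
ee_rot: [-3.141, 0.0, -2.723]
force: [-0.5, 1.9, 4.5]
width: 0.0094
gripper_force: 20.0
```

Contact at the expected height. Releasing slowly, then retreating straight up.

Call:
move_arm(rows="0 0 0 0 0 0 0.013; 0 0 0 0 0 0 0.02; 0 0 0 0 0 0 0.03; 0 0 0 0 0 0 0.03; 0 0 0 0 0 -0.005 0.03; 0 0 0 0 0 -0.02 0.03; 0 0 0 0 0 -0.03 0.03; 0 0 0 0 0 -0.03 0.03", squeeze=5)

```text
t: 23.68
eef_pos: [0.4271, -0.2956, 0.1623]
ee_rot: [3.142, -0.0, -2.723]
force: [1.1, -0.6, -0.2]
width: 0.0297
gripper_force: 0.0
```

Call:
move_arm(rows="0 0 0 0 0 -0.03 0.03; 0 0 0 0 0 -0.02 0.03; 0 0 0 0 0 0 0.03; 0 0 0 0 0 0 0.03")

```text
t: 24.18
eef_pos: [0.4268, -0.2954, 0.2107]
ee_rot: [3.141, -0.0, -2.723]
force: [-0.6, -0.2, -0.1]
width: 0.0298
gripper_force: 0.0
```

Run:
```python
from station import arm
from h import *
s,q,W=snap(arm,'wrist');print(s['t'],s['eef_pos'],s['force'],s['gripper_force'])
c=(.427,-.2955);print('handle',bar(W,.072,.095,c,.045))
m=(W[...,2]>.036)&(W[...,2]<.05)&(abs(np.hypot(W[...,0]-c[0],W[...,1]-c[1])-.078)<.012);m[235:]=0;k=W[m][:,:2]
A=np.c_[2*k,np.ones(len(k))];x=np.linalg.lstsq(A,(k**2).sum(1),rcond=None)[0];print('rim',x[:2],np.sqrt(x[2]+x[0]**2+x[1]**2),len(k))
_,p,S=snap(arm,'scene');print('lid',bar(S,.07,.085,(.46,.32),.05),'handle',bar(S,.072,.095,c,.045))
_,p,S=snap(arm,'side');print('lid',bar(S,.066,.085,(.46,.32),.05),'handle',bar(S,.07,.095,c,.045))
cv2.imwrite('pics/c9.png',np.hstack([cv2.resize(p[170:370,200:400],(400,400)),q[:,120:520]]))
```

```text
24.175 [ 0.42678573 -0.29538384  0.210678  ] [-0.61252681 -0.17873969 -0.05883733] 0.0
handle (541, ((0.42424720525741577, -0.295270711183548), (0.05473140627145767, 0.009199054911732674), 24.062135696411133), np.float32(24.062159), np.float64(0.08419156919561666))
rim [ 0.4254126  -0.29541319] 0.07605447157367186 2306
lid (151, ((0.46366268396377563, 0.31993409991264343), (0.014975757338106632, 0.05834730342030525), 4.012740135192871), np.float32(94.01273), np.float64(0.07774594896116949)) handle (63, ((0.43325504660606384, -0.29391777515411377), (0.053742021322250366, 0.009453583508729935), 25.379669189453125), np.float32(25.379683), np.float64(0.08359903789447543))
lid (0, ((0.0, 0.0), (0.0, 0.0), 0.0), np.float32(0.0), np.float64(nan)) handle (117, ((0.42588120698928833, -0.2984856367111206), (0.05446634814143181, 0.01242488157004118), 23.314416885375977), np.float32(23.314396), np.float64(0.0798997549689292))
  return _methods._mean(a, axis=axis, dtype=dtype,
  ret = ret.dtype.type(ret / rcount)
```

View pics/c9.png

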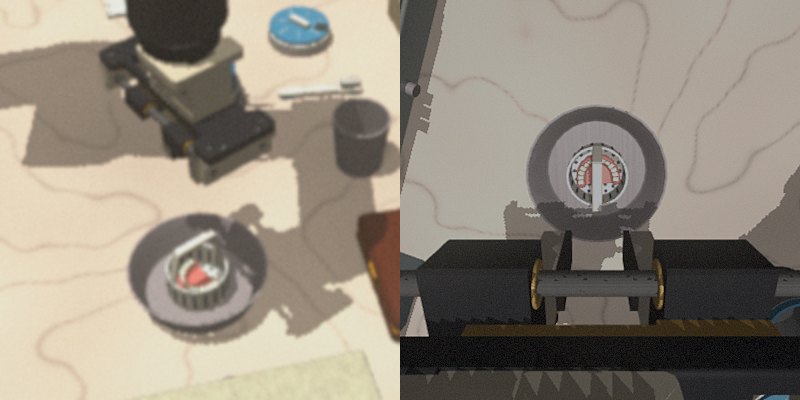

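The basket stands level and centred in the bowl with the denture in it (wrist view, (597,175)), and the gripper is clear.

```bash
python3 -c "
from station import arm
print(arm.job_done())"
```

```text
the job is handed in; nothing more can be done
None
```

The job is handed in at about 24 s of the 64 s allowed, and no verdict came back: the lid stands handle up on the tray about 5 mm off centre, the basket stands level in the middle of the bowl with the denture in it, and the gripper is clear.

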